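Seat a flight tube in the vee cradle and clamp it

TASK

On the vee fixture, roll the steel tube from its parking shelf over the ridge into the vee cradle without lifting it off, and let go so that it settles by itself. Then push it endwise along the vee until it bears on the sprung end stop with a gentle force of about 7 N on the stop (never more than 12 N), hold that for a moment and let go, and lastly swing the clamp arm over and press it gently down, fully home on the tube. Do not disturb anything else on the bench.

Things in the scene. Friction and masses are not known exactly. Their poses are not given: they have to be found in the camera images.
- fixture: Aluminium vee fixture fixed to the bench, base plate 190 x 250 x 10 mm. Origin: on the bench under the vee's centre line; its y axis runs along the vee, x across it, away from the robot, z up (all x, y below are in this frame, heights above the bench). The clamp's hinge lugs stand at x 51 to 73 mm, y -38 to 8 mm, 75 mm high.
- vee_seat (a point): Where the axis of a seated tube lies: x = 0, y = 0, 42 mm high (tube top then 62 mm). Open 90 degree vee, y -60 to 65 mm, flanks at height 14 mm + |x|, near flank ending at x = -22 mm, taller far flank at x = 34 mm.
- shelf (a point): Middle of the parking place, on the shelf top: x = -35.5, y = 10 mm, 36 mm high. Shelf x -65 to -23 mm, y -70 to 90 mm, with two round ridges along y, 2 mm proud (tops 38 mm high), at x = -25 and -46 mm; the tube parks between them, the vee begins right after the ridge at -25.
- tube: Round steel tube, 40 mm diameter, 120 mm long, 0.3 to 0.6 kg, dark ends. Origin: its middle, on the axis; y is the tube's axis, x and z turn as it rolls. Parked at x = -35.5 mm, axis 56 mm high. Pushed level by a finger it may jam at the ridge; rubbing the finger upwards while pushing helps. Past x = -25 mm it rolls down by itself. Sliding it along the vee takes 1 to 4 N.
- stop: End stop at the -y end. Origin: its fixed bracket, y = -134 mm, bench height; axes as the fixture's. On its rod a steel plate 34 mm wide, 60 high carries a white sprung disc, 24 mm across, 42 mm high, that meets the tube's end: 6 N/mm, travel 9 mm. The plate was set by hand, not measured: disc face anywhere from y = -100 to -60 mm. It pushes the let-go tube back 1 to 2 mm and stays in touch.
- clamp (a joint): Hinge angle of the clamp arm, rad: 0 is closed, fully home (arm level over the tube, on its built-in stop); grows as it opens. Starts at 1.6 to 1.8, standing up and leaning back a little. A stiff hinge holds it where it is left: about 5 N at the handle moves it, 8 N at the end, when the sprung pad is pressed in.
- clamp_hinge (a point): Hinge axis of the clamp arm, parallel to the fixture's y, at x = 62, y = -15 mm, 66 mm high. The arm reaches 135 mm from it: a steel bar 18 mm wide and 10 mm thick (1 to 11 mm above the axis when closed).
- clamp_handle (a point): Middle of the upper face of the clamp's grey handle (30 x 26 x 16 mm, at the arm's end), 120 mm from the hinge; when closed at x = -58 mm, 80 mm high; when open this face looks away from the robot. Push here, or on the bar's back just below it, to close the arm.
- pad: Rubber pad, 20 mm across, under the clamp arm 62 mm from the hinge, on a spring of 1.3 N/mm with 9 mm travel; pressed in about 4 mm by the seated tube when the clamp is home. Origin: middle of its underside.
- flange_ring: Aluminium ring, 54 mm across, 10 mm high, beside the fixture. Bystander, leave alone. Origin: middle of its underside.
- screwdriver: Screwdriver, 170 mm, lying beside the fixture. Bystander, leave alone. Origin: on its underside.
- vial_a: Small white bottle, 34 mm across, 75 mm high. Bystander, leave alone. Origin: middle of its underside.
- vial_b: White jar with red cap, 44 mm across, 85 mm high. Bystander, leave alone. Origin: middle of its underside.
- tube_stub: Short upright steel cylinder, 28 mm across, 45 mm high. Bystander, leave alone. Origin: middle of its underside.
There are look-alikes about, which are no part of the job. What is shaped like the tube but blue or purple is not meant.

How it is judged (in metres and radians):
On the way, in this order (a step that is already met when the one before it is completed fails the run):
1. the tube lies settled in the vee, not touched by the fingers, the clamp still open (x of tube in the frame of fixture between -0.002 and 0.002 m and z of tube in the frame of fixture below 0.0445 m and angle between the y axis of tube and the y axis of fixture, either way round below 0.035 rad and linear speed of tube below 0.02 m/s and contact force between the fingers and tube below 0.5 N and value of joint clamp above 1.2 rad), for 0.2 s.
2. the tube, seated in the vee, is pressed on the sprung end stop with 3 to 12 N for 0.2 s, the clamp still open (x of tube in the frame of fixture between -0.002 and 0.002 m and z of tube in the frame of fixture below 0.0445 m and angle between the y axis of tube and the y axis of fixture, either way round below 0.035 rad and contact force between tube and stop between 3 and 12 N and value of joint clamp above 1.2 rad), for 0.2 s.
At the end, for the whole second after the job is handed in: The tube is at rest in the vee (axis within 2 mm of the centre line, seated height within 2 mm, aligned within 2 degrees), its end still in touch with the sprung end stop (over 0.4 N), and the clamp arm fully home (within 2 degrees of closed) with its pad pressing on the tube (over 2 N) (x of tube in the frame of fixture between -0.002 and 0.002 m and z of tube in the frame of fixture below 0.0445 m and angle between the y axis of tube and the y axis of fixture, either way round below 0.035 rad and contact force between tube and stop above 0.4 N and value of joint clamp below 0.035 rad and contact force between pad and tube above 2 N and linear speed of tube below 0.01 m/s).
It fails at once if the tube is lifted (axis more than 72 mm above the bench; 58 mm is enough to pass the ridge) (height (world z) of tube above 0.072 m).
It fails at once if the tube is pushed on the end stop with more than 13 N (contact force between tube and stop above 13 N).
It fails at once if the fixture, its stop or its clamp is pressed with more than 35 N (contact force between any of the fingers, the arm and fixture above 35 N).
It fails at once if another thing on the bench is moved by more than 15 mm (distance of any of flange_ring, screwdriver, vial_a, vial_b, tube_stub from where it was at the start of the episode above 0.015 m).
It also fails if it takes over 72 s, if anything falls off the work surface, if the arm or the gripper's body presses on something with over 40 N, if the wrist force passes 120 N, or if a joint passes its speed limit or range.

ROBOT

A 7-joint arm with a two-finger parallel gripper is mounted at the origin on the work surface. World frame = base frame: x ahead of the robot, y to its left, z up, the work surface at z = 0. Lengths are in mm, angles in rad, forces in N, time in s.
With the tool pointing down it reaches from about 425 to 925 mm from the base axis. Payload 6.8 kg.
Tool frame: the origin (TCP) lies between the finger pads; the fingertips stand 14 mm ahead of it and the grasp point (between the pads) lies 5 mm behind it; x points along the fingers, z is the direction in which the jaws open and shut, and the axes are right-handed (so a half turn about x gives the same grasp; the last joint's range is limited). The gripper opens to 85 mm and grips with 20 to 120 N. Pads are 22 mm wide; open, the fingers measure 114 mm over their backs; the gripper's body (76 mm by 85 mm) begins 54 mm behind the grasp point. The pads swing forward as they close: fully open they stand 13 mm farther back than shut.
Start: joints at [1.12, 0.477, 0.022, 1.555, -0.011, 1.109, -0.083], TCP at [226.894, -635.741, 245.308] pointing down, gripper open.
Joint ranges: [-2.96, 2.96], [-0.34, 2.1], [-1.41, 1.46], [0.24, 2.44], [-1.37, 4.51], [0.17, 1.92], [-2.96, 2.96]. Speed limits (rad/s): [2.39, 2.39, 3.14, 3.14, 3.14, 3.14, 3.14].

INTERFACE

Orientations are given as [roll, pitch, yaw] about the fixed x, y, z axes, in that order (R = Rz(yaw) Ry(pitch) Rx(roll)).
In Python, from cell import * gives the robot as it stands. The module is installed in compiled form; this text tells all that it offers.
- The arm moves only by the tool play_rows, never from a script. Its argument "plan" is a list of rows, each a list of 2 entries, a list of its own where there are three numbers: the shift along the world's x, y, z in cm, then the turn, a rotation vector about the world's x, y, z in rad. A call has exactly 8 rows; each row shifts and turns the pose as measured when the row begins; what a row does not reach is not made up. A row lasts 1/10 s, in which the tool goes at most 50 mm and 8.59 degrees, less where a joint would pass 70% of its speed; a pose out of reach is approached as far as the arm can. A call is refused whole if a number of a shift passes 5 or a number of a turn 0.15, either way. A call with a gripper value outside its range is refused whole. "fingers" is the finger opening in cm, from 0 to 8.54, set as the call begins (left out, the last holds). The fingers move at their own pace and stop on an object; the grip force is fixed at half the most. Time passes only in rows, so rows that do not move let the fingers close, or fill a call up. It gives the time, the measured TCP pose, the force and the opening at its end, in the units of the state.
- sense(): the state, without advancing time (a new reading comes with each control period).
- capture(name): name is "scene" or "top" or "wrist"; returns a dict with "frame" (384x512x3 uint8, red, green, blue), "intrinsics" (3x3 intrinsics, pixels), "D" ([k1, k2, p1, p2, k3] as OpenCV has them; the pictures are not rectified), "T" (4x4, takes a point from camera to world coordinates); the wrist camera has in their place "T_tool_cam" (4x4, takes a point from camera to tool coordinates, whose origin is the TCP and whose axes are the tool frame's). Camera axes: x right, y down, z forward; pixel columns grow to the right and rows downward; lengths in mm; the calibration is good to about 2 mm. A picture is of the moment at which its call begins: read the wrist's pose just before it. There is no depth.
- finish_job(): hands the job in, once; it reports no verdict.
The state is a dict: "clock": time; "joint_pos": joint angles; "joint_velocities": joint speeds; "effort": joint torques, N m; "position": TCP position; "tool_rot": TCP orientation; "wrist_force": force on the tool from outside, world axes, zero at the start; "moment": the same for the moment, N m; "opening": finger opening in mm.
Only numpy, scipy, OpenCV 4.12 (cv2) and the standard library are available. Lean on these libraries where they do the work, as an engineer would, in place of code of your own. Each camera call takes 0.05 s, during which the arm holds its last target. There are 200 camera calls.

## Working session

There is one attempt and no reset: what is moved stays moved. The work goes in short steps, Python scripts to look and compute and a tool call to move; the robot and the scene stay as the last step left them, time stands still between calls to the robot, and variables do not carry over. Pictures are saved under pics/ and viewed, on a budget of 10 in all, crops included, one or two more only if the job needs it, and the job is handed in when it is done.

Besides the shell and the picture viewer there is one more tool, called after "Call:" as a command line: name --argument value ..., lists and objects as JSON in quotes. play_rows: Moves the arm, as the interface text tells. Its arguments: {"type":"object","properties":{"plan":{"type":"array"},"fingers":{"type":"number"}},"required":["plan"]}

```bash
mkdir -p pics
python3 - <<'E'
from cell import *
import cv2,numpy as np,pickle
s=sense();print(s)
d={}
for n in ("scene","top"):
    c=capture(n);d[n]=c
    cv2.imwrite(f"pics/{n}0.png",c["frame"][:,:,::-1]); print(n,c["intrinsics"],c["D"],c["T"])
pickle.dump(d,open("cams.pkl","wb"))
a=np.vstack([cv2.resize(d[n]["frame"],None,fx=1,fy=1) for n in d])[:,:,::-1]
E
```

```text
{'clock': 0.0, 'joint_pos': array([ 1.11990163,  0.4778273 ,  0.02233349,  1.55646126, -0.01150262,
        1.10931796, -0.08312897]), 'joint_velocities': array([ 0.00070323,  0.00023152, -0.00030634,  0.00024494,  0.00111914,
       -0.00174145,  0.00073864]), 'effort': array([-9.75151215e-05, -5.96452260e+01,  1.60803851e+00, -2.81192189e+01,
        1.25045894e-02,  9.47043911e-03,  2.38773123e-05]), 'position': array([ 226.67749087, -635.18526699,  244.30320652]), 'tool_rot': array([-3.06921005,  1.56891054,  1.98597053]), 'wrist_force': array([ 0.088297  ,  0.10386737, -0.09550139]), 'moment': array([-0.01383243, -0.02500767, -0.0019012 ]), 'opening': 85.49965290589516}
scene [[438.21697588   0.         252.25413005]
 [  0.         438.21697588 188.12207231]
 [  0.           0.           1.        ]] [-0.11581426  0.          0.          0.          0.        ] [[ 7.23891645e-01  4.12737853e-01 -5.52836640e-01  1.09471615e+03]
 [ 6.89859752e-01 -4.23012270e-01  5.87498207e-01 -6.45963887e+02]
 [ 8.62606660e-03 -8.06664791e-01 -5.90946281e-01  7.36433886e+02]
 [ 0.00000000e+00  0.00000000e+00  0.00000000e+00  1.00000000e+00]]
top [[406.62283329   0.         257.32374208]
 [  0.         406.62283329 187.10789071]
 [  0.           0.           1.        ]] [-0.05275364  0.          0.          0.          0.        ] [[ 3.03943017e-02 -9.93448605e-01  1.10163770e-01  3.75452394e+02]
 [-9.99487784e-01 -2.91029933e-02  1.33111384e-02  1.02105515e+00]
 [-1.00178364e-02 -1.10511925e-01 -9.93824309e-01  1.21595566e+03]
 [ 0.00000000e+00  0.00000000e+00  0.00000000e+00  1.00000000e+00]]
```

View pics/scene0.png

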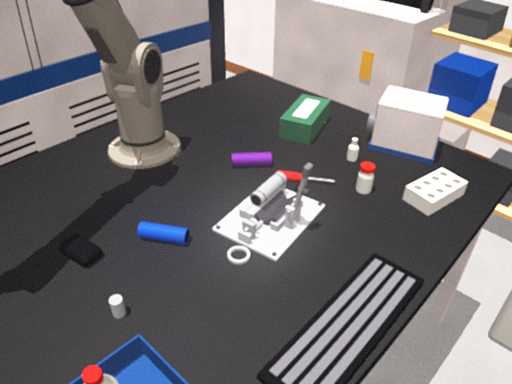

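View pics/top0.png

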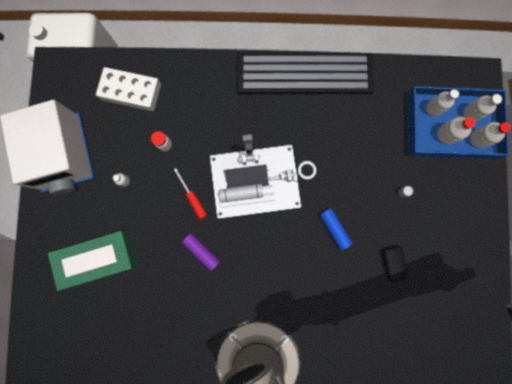

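Scene: the fixture is at about (270,215). Candidates for the tube are the steel one at (268,188), blue at (163,233) and purple at (252,159). In the top view they are at (243,193), (336,229) and (201,252). Only the steel one is undyed and lies on the fixture's shelf. I'll check this in an enlarged crop.

Run:
```python
import cv2,numpy as np,pickle
d=pickle.load(open("cams.pkl","rb"))
t=d["top"]["frame"][130:230,195:325];s=d["scene"]["frame"][155:265,205:335]
f=lambda a:cv2.resize(a,None,fx=6,fy=6,interpolation=cv2.INTER_CUBIC)[:,:,::-1]
cv2.imwrite("pics/ct.png",f(t));cv2.imwrite("pics/cs.png",f(s)[:600])
```

```text
(no output)
```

View pics/ct.png

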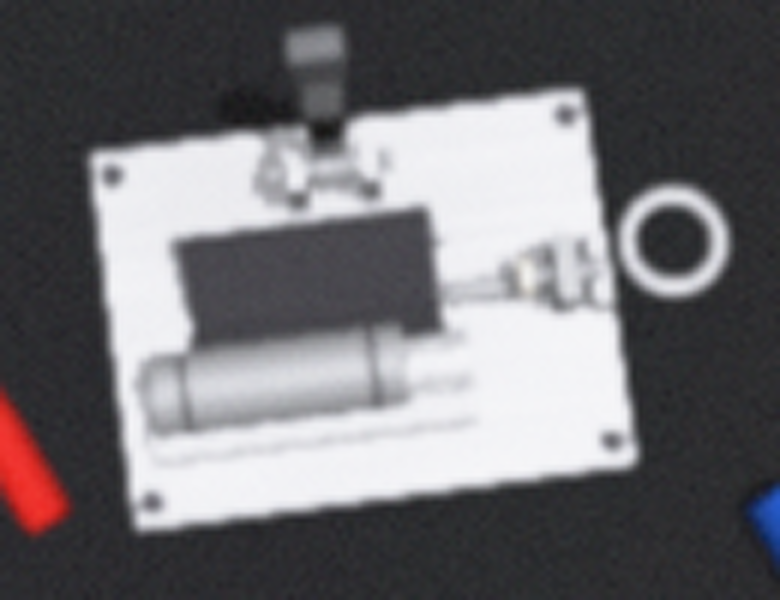

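View pics/cs.png

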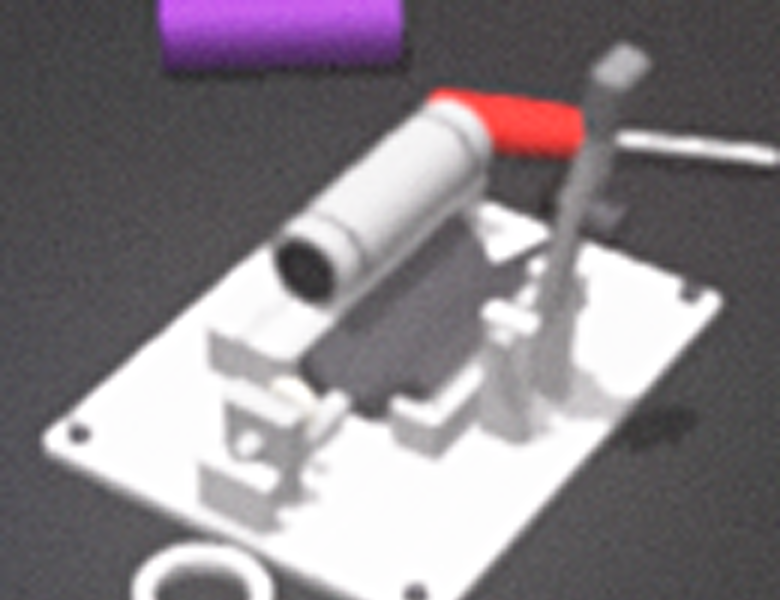

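The crop confirms the steel tube with dark end bands on the shelf: top crop about (145-405, 330-430). The stop disc is at about (520,275), the open clamp handle at (315,45), and the plate corners are at (90,152), (585,90), (635,465) and (135,530).

```bash
cat > h.py <<'E'
import cv2,numpy as np,pickle
d=pickle.load(open("cams.pkl","rb"))
def ray(n,p):
    c=d[n];u=cv2.undistortPoints(np.array([[p]],float),c["intrinsics"],np.array(c["D"]))[0,0]
    T=c["T"];return T[:3,3],T[:3,:3]@np.array([u[0],u[1],1])
def at(n,p,z):
    o,v=ray(n,p);return o+v*(z-o[2])/v[2]
def proj(n,P):
    c=d[n];T=np.linalg.inv(c["T"]);return cv2.projectPoints((T[:3,:3]@np.atleast_2d(P).T+T[:3,3:]).T.reshape(-1,1,3),np.zeros(3),np.zeros(3),c["intrinsics"],np.array(c["D"]))[0][:,0]
ct=lambda x,y:((x+.5)/6-.5+195,(y+.5)/6-.5+130)
cs=lambda x,y:((x+.5)/6-.5+205,(y+.5)/6-.5+155)
def tri(a,b):
    A=[];B=[]
    for n,p in (a,b):
        o,v=ray(n,p);v=v/np.linalg.norm(v);M=np.eye(3)-np.outer(v,v);A.append(M);B.append(M@o)
    return np.linalg.lstsq(np.vstack(A),np.hstack(B),rcond=None)[0]
E
python3 - <<'E'
from h import *
np.set_printoptions(precision=1,suppress=True)
C=np.array([at("top",ct(*p),10) for p in [(90,152),(585,90),(635,465),(135,530)]])
print(C,C.mean(0));print(np.linalg.norm(np.roll(C,-1,0)-C,axis=1))
for e in (C[1]-C[0],C[2]-C[3]): print("yaw of -y",np.arctan2(e[1],e[0])+np.pi/2)
for e in (C[2]-C[1],C[3]-C[0]): print("yaw of -x",np.arctan2(e[1],e[0])-np.pi)
print("scene corners",at("scene",cs(45,440),10),at("scene",cs(720,298),10))
print("ring",at("top",ct(675,241),10),at("top",ct(675,241),0))
print("tri -x-y corner",tri(("top",ct(635,465)),("scene",cs(45,440))),"+x+y",tri(("top",ct(90,152)),("scene",cs(720,298))))
# tube -y end centre top silhouette
print("tube ends at z=56", at("top",ct(142,397),56),at("top",ct(407,362),56))
print("tube end scene", at("scene",cs(307,268),56))
print("tri tube end",tri(("top",ct(407,362)),("scene",cs(307,268))))
print("disc",at("top",ct(520,275),50),at("scene",cs(293,392),50))
print("handle tri",tri(("top",ct(315,45)),("scene",cs(622,65))))
E
```

```text
[[ 602.6  164.1   10. ]
 [ 641.3  -83.8   10. ]
 [ 453.3 -112.4   10. ]
 [ 413.8  133.6   10. ]] [527.7  25.4  10. ]
[251.  190.2 249.2 191.3]
yaw of -y 0.1549787817555499
yaw of -y 0.15912104962977502
yaw of -x -6.132142791826142
yaw of -x -6.122959946750187
scene corners [ 459.3 -115.6   10. ] [604.7 158.8  10. ]
ring [ 565.8 -130.3   10. ] [ 567.4 -131.4    0. ]
tri -x-y corner [ 454.2 -112.3    4.7] +x+y [602.6 164.    6.1]
tube ends at z=56 [475.8 127.8  56. ] [496.4   1.7  56. ]
tube end scene [497.5   2.1  56. ]
tri tube end [496.8   2.1  55.5]
disc [540.7 -51.5  50. ] [544.1 -55.6  50. ]
handle tri [617.4  45.1 193.5]
```

```bash
python3 - <<'E'
from h import *
np.set_printoptions(precision=1,suppress=True)
a=0.157;R=np.array([[np.cos(a),-np.sin(a)],[np.sin(a),np.cos(a)]]);C0=np.array([527.7,25.4])
f=lambda P:R.T@(P[:2]-C0)
for n,p,z,e in [("far flank -y",(425,207),48,"34,-60"),("far flank +y",(175,240),48,"34,65"),("ridge-46 -y",(472,421),38,"-46,-70"),("ridge -46 +y",(160,460),38,"-46,90"),("ridge -25 -y",(465,337),38,"-25,-70")]:
    print(n,f(at("top",ct(*p),z)),"exp",e)
print("tube end",f(np.array([496.7,2])),"disc",f(np.array([540.7,-51.5])),f(np.array([544,-55.6])))
E
cat > fix.py <<'E'
from h import *
a=0.157;R=np.array([[np.cos(a),-np.sin(a)],[np.sin(a),np.cos(a)]])
def W(x,y,O): return O+R@np.array([x,y])
def overlay(O,out):
    pts=[]
    for n,c0,(x0,y0,x1,y1) in (("top",None,(195,130,325,230)),("scene",None,(205,155,335,255))):
        im=cv2.resize(d[n]["frame"][y0:y1,x0:x1],None,fx=6,fy=6,interpolation=cv2.INTER_CUBIC)[:,:,::-1].copy()
        for seg,col in SEG:
            q=proj(n,np.array([[*W(x,y,O),z] for x,y,z in seg]))
            q=((q-[x0,y0]+.5)*6-.5).astype(int);cv2.polylines(im,[q.reshape(-1,1,2)],False,col,1)
        pts.append(im)
    cv2.imwrite(out,cv2.resize(np.vstack(pts),(390*2*2//2,1200))[:, :] if 0 else cv2.resize(np.hstack(pts),(800,308)))
E
```

```text
far flank -y [ 40.  -36.9] exp 34,-60
far flank +y [39.4 85.3] exp 34,65
ridge-46 -y [-65.3 -46.3] exp -46,-70
ridge -46 +y [-64.9 105.9] exp -46,90
ridge -25 -y [-24.3 -48.3] exp -25,-70
tube end [-34.3 -18.3] disc [  0.8 -78. ] [  3.4 -82.6]
```

```bash
cat > st.py <<'E'
from cell import *
import numpy as np
from scipy.spatial.transform import Rotation as Ro
np.set_printoptions(precision=2,suppress=True)
O=np.array([525.0,45.7]);a=0.157;R=np.array([[np.cos(a),-np.sin(a)],[np.sin(a),np.cos(a)]])
def show():
    s=sense();M=Ro.from_euler("xyz",s["tool_rot"]).as_matrix();p=s["position"]
    print("t",s["clock"],"p",p,"fix",R.T@(p[:2]-O),"tip z",p[2]-14,"F fix",R.T@s["wrist_force"][:2],s["wrist_force"][2],"open",s["opening"]);print("x",M[:,0],"jaw",M[:,2],"q",s["joint_pos"])
if __name__=="__main__":
    show()
E
python3 - <<'E'
from st import *
show()
w=lambda x,y:O+R@np.array([x,y])
M=Ro.from_euler("xyz",sense()["tool_rot"]).as_matrix()
for sg in (1,-1):
    T=np.array([[0,-np.sin(a)*sg],[0,np.cos(a)*sg],[-1,0]])
    x=T[:,0];z=T[:,1];y=np.cross(z,x);print(sg,Ro.from_matrix(np.c_[x,y,z]@M.T).as_rotvec())
print("roll start",w(-75,21),"tube end",w(0,95),"handle",w(110,-15))
E
```

```text
t 0.1 p [ 226.72 -635.27  244.44] fix [-401.09 -625.96] tip z 230.43752032576916 F fix [ 0.16 -0.39] -0.31268840874117143 open 85.19457440471234
x [-0.  0. -1.] jaw [ 0.34 -0.94 -0.  ] q [ 1.12  0.48  0.02  1.56 -0.01  1.11 -0.08]
1 [ 0.   -0.    2.96]
-1 [-0.   -0.   -0.19]
roll start [447.64  54.72] tube end [510.15 139.53] handle [635.99  48.08]
```

Call:
play_rows --plan '[[[2.9,4,0],[0,0,-0.04]],[[2.9,4,0],[0,0,-0.04]],[[2.9,4,0],[0,0,-0.04]],[[2.9,4,0],[0,0,-0.04]],[[2.9,4,0],[0,0,-0.03]],[[2.9,4,0],[0,0,0]],[[2.9,4,0],[0,0,0]],[[2.9,4,0],[0,0,0]]]' --fingers 5.5

```text
clock: 0.9
position: [452.1, -312.6, 240.9]
tool_rot: [-1.984, 1.563, 2.857]
wrist_force: [1.2, 0.4, -0.4]
opening: 55.1
```

Call:
play_rows --plan '[[[0,4.6,0],[0,0,0]],[[0,4.6,0],[0,0,0]],[[0,4.6,0],[0,0,0]],[[0,4.6,0],[0,0,0]],[[0,4.6,0],[0,0,0]],[[0,4.6,0],[0,0,0]],[[0,4.6,0],[0,0,0]],[[0,4.6,0],[0,0,0]]]'

```text
clock: 1.7
position: [452.6, 71.2, 239.6]
tool_rot: [-1.981, 1.564, 2.862]
wrist_force: [0.3, -0.6, 0.1]
opening: 55.3
```

```bash
python3 st.py
```

```text
t 1.7 p [452.59  71.22 239.62] fix [-67.53  36.53] tip z 225.62477963691583 F fix [ 0.16 -0.62] 0.06129379346450459 open 55.31947886502053
x [-0.01  0.   -1.  ] jaw [ 0.13 -0.99 -0.  ] q [ 0.06  0.15 -0.38  2.03  0.06  0.97 -1.79]
```

Call:
play_rows --plan '[[[-0.7,-1.0,-2],[0,0,0.03]],[[-0.7,-0.9,-2],[0,0,0]],[[0,0,0],[0,0,0]],[[0,0,0],[0,0,0]],[[0,0,0],[0,0,0]],[[0,0,0],[0,0,0]],[[0,0,0],[0,0,0]],[[0,0,0],[0,0,0]]]'

```text
clock: 2.5
position: [440.1, 61.4, 201.9]
tool_rot: [-3.087, 1.565, 1.801]
wrist_force: [0.1, 1.3, -0.2]
opening: 54.9
```

Run:
```python
from st import *
import cv2,pickle
show();s=sense();c=capture("wrist");c["s"]=s;pickle.dump(c,open("w1.pkl","wb"))
print(c["intrinsics"],c["D"],c["T_tool_cam"])
cv2.imwrite("pics/w1.png",cv2.resize(c["frame"],(800,600),interpolation=cv2.INTER_CUBIC)[:,:,::-1])
```

```text
t 2.5 p [440.12  61.43 201.92] fix [-81.37  28.81] tip z 187.92004865976676 F fix [0.26 1.31] -0.16312204013863876 open 54.90048712936184
x [-0.    0.01 -1.  ] jaw [ 0.17 -0.98 -0.01] q [ 0.07  0.17 -0.38  2.11  0.08  0.87 -1.75]
[[276.97   0.   256.69]
 [  0.   276.97 195.93]
 [  0.     0.     1.  ]] [0.02 0.   0.   0.   0.  ] [[  -0.     -0.31    0.95 -127.54]
 [  -0.     -0.95   -0.31   77.98]
 [   1.     -0.      0.     -0.43]
 [   0.      0.      0.      1.  ]]
```

View pics/w1.png

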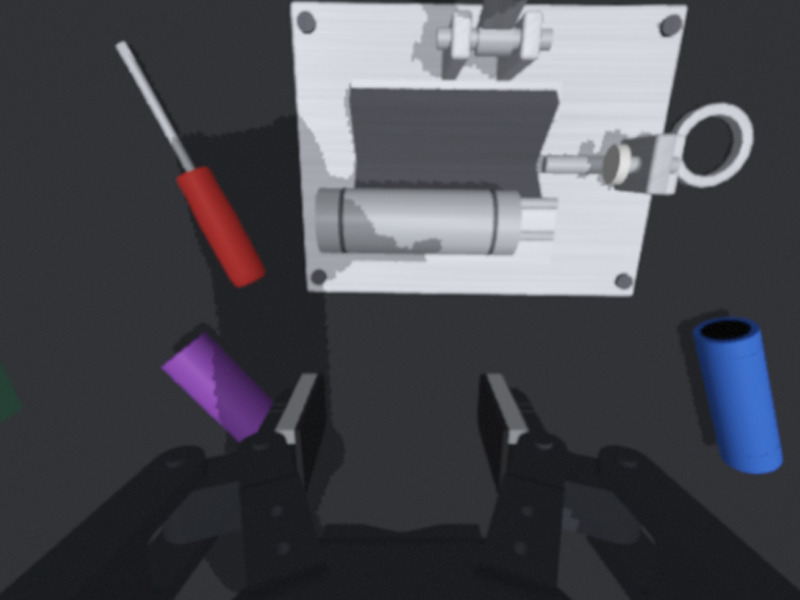

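The wrist view shows the tube at (318-520, 188-255), the plate corners at (291,2), (687,6), (632,296) and (308,291), and the disc's front rim at about (608,165). Nothing is in the way.

Run:
```python
from st import *
import cv2,pickle
c=pickle.load(open("w1.pkl","rb"));s=c["s"]
M=Ro.from_euler("xyz",s["tool_rot"]).as_matrix();T=c["T_tool_cam"]
o=s["position"]+M@T[:3,3]
def at(p,z):
    u=cv2.undistortPoints(np.array([[[(p[0]+.5)*.64-.5,(p[1]+.5)*.64-.5]]]),c["intrinsics"],np.array(c["D"]))[0,0]
    v=M@T[:3,:3]@np.array([u[0],u[1],1]);P=o+v*(z-o[2])/v[2];return P[:2],R.T@(P[:2]-O)
for n,p,z in [("c+x+y",(291,2),10),("c+x-y",(687,6),10),("c-x-y",(632,296),10),("c-x+y",(308,291),10),("tube +y end",(317,222),56),("tube -y",(521,222),56),("far flank -y",(560,95),48),("far +y",(351,88),48),("shelf -y",(556,238),36),("disc face c",(610,165),42),("disc rim top",(612,147),50),("ring",(713,145),10)]: print(n,*at(p,z))
```

```text
c+x+y [600.89 161.71] [ 93.09 102.72]
c+x-y [640.5  -82.57] [  94.03 -144.75]
c-x-y [ 454.53 -113.37] [ -94.48 -146.09]
c-x+y [414.95 131.16] [-95.33 101.62]
tube +y end [475.23 122.34] [-37.17  83.48]
tube -y [497.43  -2.86] [-34.82 -43.65]
far flank -y [571.93  -8.4 ] [ 37.89 -60.77]
far +y [554.56 112.87] [39.7  61.73]
shelf -y [489.72 -34.45] [-47.38 -73.65]
disc face c [540.14 -52.31] [ -0.37 -99.17]
disc rim top [549.53 -46.62] [  9.79 -95.02]
ring [ 566.77 -130.78] [  13.67 -180.84]
```

Call:
play_rows --plan '[[[-0.15,-0.5,-3.6],[0,0,-0.015]],[[-0.15,-0.5,-3.6],[0,0,0]],[[0,0,-3.6],[0,0,0]],[[0,0,-2.5],[0,0,0]],[[0,0,-1.0],[0,0,0]],[[0,0,0],[0,0,0]],[[0,0,0],[0,0,0]],[[0,0,0],[0,0,0]]]'

```text
clock: 3.35
position: [441.8, 51.9, 59.0]
tool_rot: [2.082, 1.558, 0.67]
wrist_force: [0.0, -0.3, -0.1]
opening: 55.1
```

```bash
sed -i 's/525.0,45.7/524.5,44.2/' st.py; python3 st.py
```

```text
t 3.35 p [441.83  51.9   58.96] fix [-80.45  20.53] tip z 44.959070028957086 F fix [ 0.   -0.29] -0.06278987459836524 open 55.139547701673166
x [ 0.01  0.01 -1.  ] jaw [ 0.16 -0.99 -0.01] q [ 0.01  0.41 -0.3   2.23  0.24  0.52 -1.89]
```

Call:
play_rows --plan '[[[0.3,0.05,-0.2],[0,0,0]],[[0.3,0.05,-0.2],[0,0,0]],[[0.3,0.05,-0.1],[0,0,0]],[[0.2,0.03,0],[0,0,0]],[[0.1,0.015,0],[0,0,0]],[[0.1,0.015,0],[0,0,0]],[[0,0,0],[0,0,0]],[[0,0,0],[0,0,0]]]'

```text
clock: 4.15
position: [457.3, 54.3, 56.3]
tool_rot: [1.931, 1.555, 0.518]
wrist_force: [-0.3, 0.2, -0.4]
opening: 55.1
```

```bash
python3 st.py
```

```text
t 4.15 p [457.3   54.33  56.27] fix [-64.79  20.52] tip z 42.265154194012005 F fix [-0.23  0.26] -0.40750473162295764 open 55.07111485088681
x [ 0.01  0.01 -1.  ] jaw [ 0.16 -0.99 -0.01] q [ 0.    0.44 -0.3   2.19  0.24  0.52 -1.89]
```

Call:
play_rows --plan '[[[0,0,-0.3],[0,0,0]],[[0.1,0.015,0],[0,0,0]],[[0.15,0.023,0.12],[0,0,0]],[[0.15,0.023,0.14],[0,0,0]],[[0.15,0.023,0.14],[0,0,0]],[[0.15,0.023,0.14],[0,0,0]],[[0.15,0.023,0.14],[0,0,0]],[[0.15,0.023,0.14],[0,0,0]]]'

```text
clock: 4.95
position: [463.4, 55.2, 60.7]
tool_rot: [2.22, 1.563, 0.809]
wrist_force: [-5.0, -0.4, 3.7]
opening: 54.9
```

```bash
python3 st.py
cat > look.py <<'E'
import sys,cv2,numpy as np
from cell import capture
n=sys.argv[1]
out=[]
for k,(x0,y0,x1,y1) in (("top",(200,130,310,225)),("scene",(210,155,320,250))):
    out.append(cv2.resize(capture(k)["frame"][y0:y1,x0:x1],None,fx=3.6,fy=3.6,interpolation=cv2.INTER_CUBIC))
cv2.imwrite(f"pics/{n}.png",np.hstack(out)[:,:,::-1])
E
```

```text
t 4.95 p [463.35  55.22  60.72] fix [-58.68  20.44] tip z 46.71891902596036 F fix [-4.98  0.34] 3.729339021732582 open 54.8709020409735
x [ 0.01  0.01 -1.  ] jaw [ 0.16 -0.99 -0.  ] q [ 0.    0.44 -0.3   2.17  0.24  0.55 -1.88]
```

Call:
play_rows --plan '[[[0.15,0.023,0.15],[0,0,0]],[[0.15,0.023,0.15],[0,0,0]],[[0.15,0.023,0.15],[0,0,0]],[[0.15,0.023,0.1],[0,0,0]],[[0.15,0.023,0.1],[0,0,0]],[[0,0,0],[0,0,0]],[[0,0,0],[0,0,0]],[[0,0,0],[0,0,0]]]'

```text
clock: 5.75
position: [477.4, 57.3, 69.6]
tool_rot: [1.898, 1.553, 0.485]
wrist_force: [-1.0, 0.2, -0.9]
opening: 55.0
```

```bash
python3 st.py; python3 look.py l1
```

```text
t 5.75 p [477.36  57.28  69.57] fix [-44.52  20.29] tip z 55.57096801551128 F fix [-0.92  0.39] -0.9028943385277951 open 54.9663910490882
x [ 0.02  0.01 -1.  ] jaw [ 0.16 -0.99 -0.01] q [ 0.01  0.43 -0.31  2.15  0.23  0.57 -1.87]
```

View pics/l1.png

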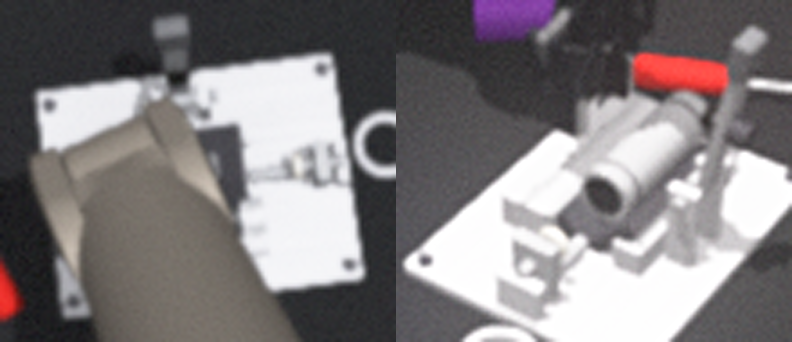

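The tube has rolled into the vee: its end is at crop (605,193), lower and beside the clamp, in line with the disc at (550,240). Fingers are clear. Next I lift, close the fingers and go to the +y end.

Call:
play_rows --plan '[[[-0.3,0,3],[0,0,0]],[[0,0,3],[0,0,0]],[[0,0,2],[0,0,0]],[[0.75,2.45,0],[0,0,0]],[[0.75,2.45,0],[0,0,0]],[[0.75,2.45,0],[0,0,0]],[[0.75,2.2,0],[0,0,0]],[[0,0,0],[0,0,0]]]' --fingers 0

```text
clock: 6.65
position: [503.0, 154.8, 152.5]
tool_rot: [1.933, 1.555, 0.517]
wrist_force: [-1.1, 0.5, -0.3]
opening: -0.5
```

```bash
python3 st.py
python3 - <<'E'
from st import *
import cv2,pickle
s=sense();c=capture("wrist");c["s"]=s;pickle.dump(c,open("w2.pkl","wb"))
cv2.imwrite("pics/w2.png",cv2.resize(c["frame"],(800,600),interpolation=cv2.INTER_CUBIC)[:,:,::-1])
E
```

```text
t 6.65 p [503.04 154.8  152.46] fix [ -3.9 112.6] tip z 138.4607073818518 F fix [-0.97  0.69] -0.2583206006960154 open -0.46137465684432816
x [ 0.01  0.01 -1.  ] jaw [ 0.15 -0.99 -0.01] q [-0.11  0.37 -0.37  1.99  0.18  0.8  -2.  ]
```

View pics/w2.png

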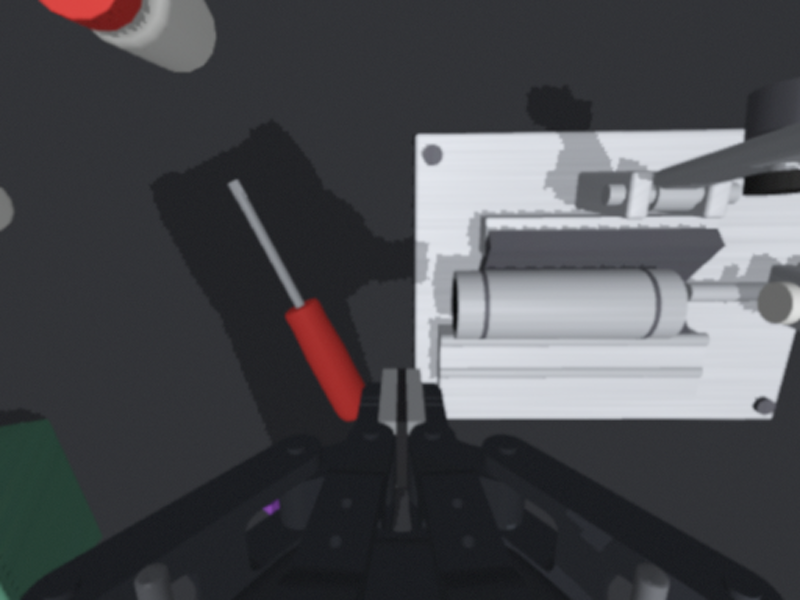

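The tube lies seated in the vee: +y end at about (456,304), -y end at about (687,303). The screwdriver's handle end is at about (350,412), to the left of the closed fingers.

```bash
cat > wr.py <<'E'
from st import *
import cv2,pickle
def mk(f):
    c=pickle.load(open(f,"rb"));s=c["s"];M=Ro.from_euler("xyz",s["tool_rot"]).as_matrix();T=c["T_tool_cam"];o=s["position"]+M@T[:3,3]
    def at(p,z):
        u=cv2.undistortPoints(np.array([[[(p[0]+.5)*.64-.5,(p[1]+.5)*.64-.5]]]),c["intrinsics"],np.array(c["D"]))[0,0]
        v=M@T[:3,:3]@np.array([u[0],u[1],1]);P=o+v*(z-o[2])/v[2];return P[:2],R.T@(P[:2]-O)
    return at
E
python3 - <<'E'
from wr import *
at=mk("w2.pkl")
for n,p,z in [("+y end",(456,304),42),("top rim +y",(458,272),55),("-y end",(687,303),42),("corner +x+y",(416,135),10),("corner -x +y ~",(418,418),10),("sd tip",(350,418),12),("sd right",(362,390),15),("disc face",(768,303),42),("clamp lug",(637,180),75)]: print(n,*at(p,z))
E
```

```text
+y end [512.17 125.28] [ 0.5  82.01]
top rim +y [533.41 129.84] [22.19 83.2 ]
-y end [533.14  -4.39] [  0.94 -49.35]
corner +x+y [600.71 162.46] [ 93.77 104.89]
corner -x +y ~ [416.12 130.41] [-93.57 102.1 ]
sd tip [409.82 178.04] [-92.35 150.13]
sd right [434.49 172.42] [-68.85 140.71]
disc face [540.12 -48.83] [  0.88 -94.33]
clamp lug [591.62  61.24] [68.96  6.34]
```

Call:
play_rows --plan '[[[0.2,0.03,-3.4],[0,0,0]],[[0.15,0.03,-3.4],[0,0,0]],[[0,0,-2.2],[0,0,0]],[[0,0,-0.8],[0,0,0]],[[0,0,0],[0,0,0]],[[0,0,0],[0,0,0]],[[0,0,0],[0,0,0]],[[0,0,0],[0,0,0]]]'

```text
clock: 7.5
position: [506.8, 147.5, 54.2]
tool_rot: [1.63, 1.554, 0.207]
wrist_force: [-0.1, -0.6, 0.2]
opening: -0.2
```

```bash
python3 st.py
```

```text
t 7.5 p [506.83 147.5   54.19] fix [ -1.3  104.79] tip z 40.18626285261606 F fix [-0.17 -0.56] 0.2239678896899898 open -0.183755510957845
x [ 0.02  0.   -1.  ] jaw [ 0.15 -0.99 -0.  ] q [-0.15  0.52 -0.31  2.04  0.28  0.6  -2.08]
```

Call:
play_rows --plan '[[[0.1,0.02,-0.4],[0,0,0]],[[0,0,-0.2],[0,0,0]],[[0.03,-0.2,0],[0,0,0]],[[0.03,-0.2,0],[0,0,0]],[[0.03,-0.2,0],[0,0,0]],[[0.03,-0.2,0],[0,0,0]],[[0.03,-0.2,0],[0,0,0]],[[0.03,-0.2,0],[0,0,0]]]'

```text
clock: 8.3
position: [511.0, 136.8, 49.6]
tool_rot: [1.726, 1.55, 0.304]
wrist_force: [0.1, 2.2, -0.4]
opening: 0.1
```

```bash
python3 st.py
```

```text
t 8.3 p [510.95 136.77  49.57] fix [ 1.09 93.55] tip z 35.57216527856251 F fix [0.41 2.16] -0.36343672049642983 open 0.1114157943901135
x [ 0.02  0.01 -1.  ] jaw [ 0.15 -0.99 -0.  ] q [-0.13  0.53 -0.31  2.05  0.28  0.59 -2.06]
```

Call:
play_rows --plan '[[[0.04,-0.3,0],[0,0,0]],[[0.04,-0.3,0],[0,0,0]],[[0.04,-0.3,0],[0,0,0]],[[0.04,-0.3,0],[0,0,0]],[[0.04,-0.3,0],[0,0,0]],[[0.04,-0.3,0],[0,0,0]],[[0.04,-0.3,0],[0,0,0]],[[0.04,-0.3,0],[0,0,0]]]'

```text
clock: 9.1
position: [514.6, 111.9, 49.7]
tool_rot: [1.781, 1.548, 0.361]
wrist_force: [-0.8, 2.6, -0.2]
opening: 0.1
```

```bash
python3 st.py
```

```text
t 9.1 p [514.58 111.9   49.7 ] fix [ 0.78 68.42] tip z 35.70054730286092 F fix [-0.35  2.72] -0.1906916736077537 open 0.08270283695381252
x [ 0.02  0.01 -1.  ] jaw [ 0.15 -0.99 -0.  ] q [-0.08  0.52 -0.31  2.05  0.28  0.58 -2.01]
```

Call:
play_rows --plan '[[[0.03,-0.2,0],[0,0,0]],[[0.03,-0.2,0],[0,0,0]],[[0.03,-0.2,0],[0,0,0]],[[0.03,-0.2,0],[0,0,0]],[[0.03,-0.2,0],[0,0,0]],[[0.03,-0.2,0],[0,0,0]],[[0.03,-0.2,0],[0,0,0]],[[0.03,-0.1,0],[0,0,0]]]'

```text
clock: 9.9
position: [517.2, 95.5, 49.8]
tool_rot: [1.787, 1.548, 0.366]
wrist_force: [-0.8, 2.7, 1.0]
opening: -0.1
```

```bash
python3 st.py; python3 look.py l2
```

```text
t 9.9 p [517.18  95.54  49.77] fix [ 0.8  51.85] tip z 35.77490995901174 F fix [-0.34  2.79] 1.0227735571205374 open -0.08335199323023555
x [ 0.02  0.01 -1.  ] jaw [ 0.15 -0.99 -0.  ] q [-0.05  0.52 -0.31  2.05  0.28  0.58 -1.98]
```

View pics/l2.png

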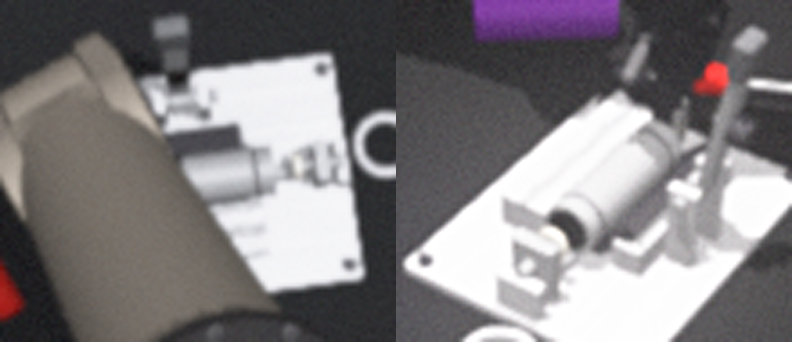

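The tube is seated. In the top crop its -y end is at about x=272 and the disc at about x=286, so the gap is about 10-13 mm. From here I go in small steps.

Call:
play_rows --plan '[[[0.015,-0.1,0],[0,0,0]],[[0.015,-0.1,0],[0,0,0]],[[0.015,-0.1,0],[0,0,0]],[[0.015,-0.1,0],[0,0,0]],[[0.015,-0.1,0],[0,0,0]],[[0.01,-0.05,0],[0,0,0]],[[0.01,-0.05,0],[0,0,0]],[[0.01,-0.05,0],[0,0,0]]]'

```text
clock: 10.8
position: [518.2, 89.1, 49.8]
tool_rot: [1.803, 1.548, 0.383]
wrist_force: [-0.0, 4.2, -0.0]
opening: -0.3
```

Call:
play_rows --plan '[[[0.01,-0.05,0],[0,0,0]],[[0.01,-0.05,0],[0,0,0]],[[0.01,-0.05,0],[0,0,0]],[[0.01,-0.05,0],[0,0,0]],[[0,0,0],[0,0,0]],[[0,0,0],[0,0,0]],[[0,0,0],[0,0,0]],[[0,0,0],[0,0,0]]]'

```text
clock: 11.6
position: [518.6, 87.0, 49.8]
tool_rot: [1.805, 1.548, 0.385]
wrist_force: [-0.4, 2.9, -0.1]
opening: -0.0
```

```bash
python3 st.py
```

```text
t 11.6 p [518.63  86.99  49.85] fix [ 0.89 43.18] tip z 35.84937394505567 F fix [0.09 2.91] -0.1345392419051993 open -0.04440831262671835
x [ 0.02  0.01 -1.  ] jaw [ 0.15 -0.99 -0.01] q [-0.03  0.52 -0.31  2.05  0.28  0.58 -1.96]
```

Call:
play_rows --plan '[[[0.006,-0.04,0],[0,0,0]],[[0.006,-0.04,0],[0,0,0]],[[0.006,-0.04,0],[0,0,0]],[[0.006,-0.04,0],[0,0,0]],[[0,0,0],[0,0,0]],[[0,0,0],[0,0,0]],[[0,0,0],[0,0,0]],[[0,0,0],[0,0,0]]]'

```text
clock: 12.4
position: [518.9, 85.4, 49.9]
tool_rot: [1.809, 1.548, 0.389]
wrist_force: [-0.7, 1.8, 0.7]
opening: 0.0
```

```bash
python3 st.py
```

```text
t 12.4 p [518.91  85.38  49.88] fix [ 0.92 41.55] tip z 35.87615554036571 F fix [-0.45  1.88] 0.7006772794144307 open 0.03946444865173061
x [ 0.02  0.01 -1.  ] jaw [ 0.15 -0.99 -0.01] q [-0.03  0.52 -0.31  2.05  0.28  0.58 -1.95]
```

Call:
play_rows --plan '[[[0.006,-0.04,0],[0,0,0]],[[0.006,-0.04,0],[0,0,0]],[[0.006,-0.04,0],[0,0,0]],[[0.006,-0.04,0],[0,0,0]],[[0,0,0],[0,0,0]],[[0,0,0],[0,0,0]],[[0,0,0],[0,0,0]],[[0,0,0],[0,0,0]]]'

```text
clock: 13.2
position: [519.2, 83.7, 49.9]
tool_rot: [1.812, 1.548, 0.392]
wrist_force: [-0.4, 2.9, 0.4]
opening: -0.3
```

```bash
python3 st.py
```

```text
t 13.2 p [519.18  83.69  49.9 ] fix [ 0.92 39.83] tip z 35.89914161312985 F fix [0.07 2.94] 0.3962354967946914 open -0.27766337179527384
x [ 0.02  0.01 -1.  ] jaw [ 0.15 -0.99 -0.01] q [-0.02  0.52 -0.31  2.05  0.28  0.58 -1.95]
```

Call:
play_rows --plan '[[[0.006,-0.04,0],[0,0,0]],[[0.006,-0.04,0],[0,0,0]],[[0.006,-0.04,0],[0,0,0]],[[0,0,0],[0,0,0]],[[0,0,0],[0,0,0]],[[0,0,0],[0,0,0]],[[0,0,0],[0,0,0]],[[0,0,0],[0,0,0]]]'

```text
clock: 14.0
position: [519.4, 82.4, 49.9]
tool_rot: [1.81, 1.548, 0.391]
wrist_force: [-0.7, 3.2, -0.3]
opening: -0.0
```

```bash
python3 st.py
```

```text
t 14.0 p [519.39  82.42  49.93] fix [ 0.93 38.55] tip z 35.92666031773959 F fix [-0.18  3.22] -0.2561413680991059 open -0.04247969577355082
x [ 0.02  0.01 -1.  ] jaw [ 0.15 -0.99 -0.01] q [-0.02  0.52 -0.31  2.05  0.28  0.58 -1.95]
```

Call:
play_rows --plan '[[[0.006,-0.04,0],[0,0,0]],[[0.006,-0.04,0],[0,0,0]],[[0.006,-0.04,0],[0,0,0]],[[0.006,-0.04,0],[0,0,0]],[[0,0,0],[0,0,0]],[[0,0,0],[0,0,0]],[[0,0,0],[0,0,0]],[[0,0,0],[0,0,0]]]'

```text
clock: 14.8
position: [519.7, 80.8, 49.9]
tool_rot: [1.815, 1.548, 0.395]
wrist_force: [-0.8, 2.6, 0.4]
opening: 0.0
```

```bash
python3 st.py
```

```text
t 14.8 p [519.69  80.76  49.95] fix [ 0.96 36.86] tip z 35.94814322346901 F fix [-0.36  2.71] 0.3831489235584717 open 0.0021012435602827118
x [ 0.02  0.01 -1.  ] jaw [ 0.15 -0.99 -0.01] q [-0.02  0.52 -0.31  2.05  0.28  0.58 -1.94]
```

Call:
play_rows --plan '[[[0.006,-0.04,0],[0,0,0]],[[0.006,-0.04,0],[0,0,0]],[[0.006,-0.04,0],[0,0,0]],[[0.006,-0.04,0],[0,0,0]],[[0,0,0],[0,0,0]],[[0,0,0],[0,0,0]],[[0,0,0],[0,0,0]],[[0,0,0],[0,0,0]]]'

```text
clock: 15.6
position: [520.0, 79.1, 50.0]
tool_rot: [1.817, 1.548, 0.397]
wrist_force: [-1.1, 3.3, -0.5]
opening: -0.3
```

```bash
python3 st.py
```

```text
t 15.6 p [519.98  79.09  49.99] fix [ 0.99 35.17] tip z 35.98645667620202 F fix [-0.53  3.4 ] -0.48121246872689816 open -0.2764027874983289
x [ 0.02  0.01 -1.  ] jaw [ 0.15 -0.99 -0.01] q [-0.01  0.52 -0.31  2.05  0.28  0.58 -1.94]
```

Call:
play_rows --plan '[[[0.006,-0.04,0],[0,0,0]],[[0.006,-0.04,0],[0,0,0]],[[0.006,-0.04,0],[0,0,0]],[[0.006,-0.04,0],[0,0,0]],[[0,0,0],[0,0,0]],[[0,0,0],[0,0,0]],[[0,0,0],[0,0,0]],[[0,0,0],[0,0,0]]]'

```text
clock: 16.4
position: [520.0, 78.7, 50.0]
tool_rot: [1.869, 1.547, 0.451]
wrist_force: [-1.7, 4.0, 0.7]
opening: 0.1
```

```bash
python3 st.py
```

```text
t 16.4 p [520.04  78.7   50.01] fix [ 0.99 34.77] tip z 36.00872312844159 F fix [-1.08  4.22] 0.6999954754718232 open 0.1474267368561115
x [ 0.02  0.01 -1.  ] jaw [ 0.15 -0.99 -0.01] q [-0.01  0.52 -0.32  2.05  0.28  0.58 -1.94]
```

Contact: only 0.4 mm of the commanded 1.6 mm was travelled. Next I build up force with steady small rows.

Call:
play_rows --plan '[[[0.006,-0.04,0],[0,0,0]],[[0.006,-0.04,0],[0,0,0]],[[0.006,-0.04,0],[0,0,0]],[[0.006,-0.04,0],[0,0,0]],[[0.006,-0.04,0],[0,0,0]],[[0.006,-0.04,0],[0,0,0]],[[0.006,-0.04,0],[0,0,0]],[[0.006,-0.04,0],[0,0,0]]]'

```text
clock: 17.2
position: [520.0, 78.5, 50.1]
tool_rot: [1.992, 1.546, 0.576]
wrist_force: [-1.0, 5.6, 0.2]
opening: -0.0
```

```bash
python3 st.py
```

```text
t 17.2 p [520.05  78.54  50.08] fix [ 0.97 34.61] tip z 36.0810099313603 F fix [-0.12  5.7 ] 0.21098605795789555 open -0.013360041699120997
x [ 0.02  0.01 -1.  ] jaw [ 0.15 -0.99 -0.01] q [-0.01  0.52 -0.32  2.05  0.28  0.58 -1.93]
```

Call:
play_rows --plan '[[[0.008,-0.06,0],[0,0,0]],[[0.008,-0.06,0],[0,0,0]],[[0.008,-0.06,0],[0,0,0]],[[0.008,-0.06,0],[0,0,0]],[[0.008,-0.06,0],[0,0,0]],[[0.008,-0.06,0],[0,0,0]],[[0.008,-0.06,0],[0,0,0]],[[0.008,-0.06,0],[0,0,0]]]'

```text
clock: 18.0
position: [520.0, 78.4, 50.1]
tool_rot: [2.148, 1.542, 0.736]
wrist_force: [-0.6, 6.7, 0.5]
opening: -0.2
```

```bash
python3 st.py
```

```text
t 18.0 p [519.97  78.44  50.15] fix [ 0.88 34.52] tip z 36.14922255639696 F fix [0.43 6.71] 0.46502038065073575 open -0.15835351977326942
x [ 0.02  0.02 -1.  ] jaw [ 0.16 -0.99 -0.02] q [ 0.    0.52 -0.32  2.05  0.27  0.58 -1.92]
```

Call:
play_rows --plan '[[[0.014,-0.08,0],[0,0,0]],[[0.014,-0.09,0],[0,0,0]],[[0.014,-0.1,0],[0,0,0]],[[0.014,-0.1,0],[0,0,0]],[[0.014,-0.1,0],[0,0,0]],[[0.014,-0.1,0],[0,0,0]],[[0.014,-0.1,0],[0,0,0]],[[0.014,-0.1,0],[0,0,0]]]'

```text
clock: 18.8
position: [519.9, 78.2, 50.3]
tool_rot: [2.328, 1.536, 0.922]
wrist_force: [-1.8, 6.3, 0.4]
opening: -0.1
```

```bash
python3 st.py
```

```text
t 18.8 p [519.93  78.2   50.29] fix [ 0.8 34.3] tip z 36.28625750680477 F fix [-0.75  6.51] 0.3630023884247053 open -0.12744234854861847
x [ 0.02  0.03 -1.  ] jaw [ 0.17 -0.99 -0.02] q [ 0.01  0.52 -0.33  2.05  0.27  0.58 -1.9 ]
```

Call:
play_rows --plan '[[[0.016,-0.1,0],[-0.005,0,0]],[[0.016,-0.11,0],[-0.005,0,0]],[[0.016,-0.12,0],[-0.005,0,0]],[[0.016,-0.12,0],[-0.005,0,0]],[[0.016,-0.12,0],[-0.005,0,0]],[[0.016,-0.12,0],[-0.005,0,0]],[[0.016,-0.12,0],[-0.005,0,0]],[[0.016,-0.12,0],[-0.005,0,0]]]'

```text
clock: 19.6
position: [519.9, 77.6, 50.0]
tool_rot: [1.224, 1.55, -0.174]
wrist_force: [-2.5, 6.2, -0.5]
opening: 0.0
```

```bash
python3 st.py
```

```text
t 19.6 p [519.89  77.63  49.96] fix [ 0.67 33.74] tip z 35.96021187436102 F fix [-1.48  6.47] -0.5206551794537895 open 0.041587803060154624
x [ 0.02 -0.   -1.  ] jaw [ 0.17 -0.99  0.01] q [-0.02  0.52 -0.31  2.05  0.3   0.59 -1.94]
```

Run:
```python
from st import *
import cv2,pickle
s=sense();f=s["wrist_force"];m=s["moment"]*1000
print("F",f,"M Nmm",m,"Mx/-Fy -> lever z",-m[0]/f[1],"perp r",np.cross(f,m)/f.dot(f))
w=capture("wrist");w["s"]=s;pickle.dump(w,open("w3.pkl","wb"))
sc=capture("scene")["frame"][130:265,215:335]
a=cv2.resize(sc,(400,450),interpolation=cv2.INTER_CUBIC);b=cv2.resize(w["frame"],(400,300));b=np.vstack([b,np.zeros((150,400,3),np.uint8)])
cv2.imwrite("pics/l3.png",np.hstack([a,b])[:,:,::-1])
```

```text
F [-2.47  6.16 -0.52] M Nmm [1499.3   288.79   34.34] Mx/-Fy -> lever z -243.54567647784617 perp r [   8.17  -15.71 -224.52]
```

View pics/l3.png

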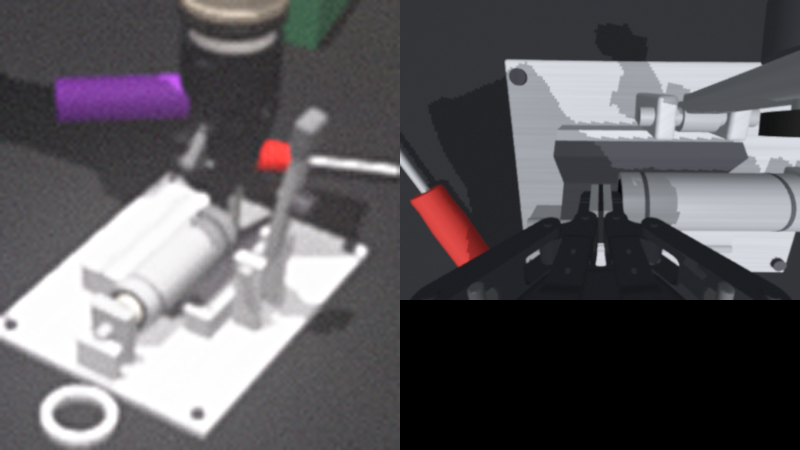

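The tube's end is on the disc at about (130,305) in the left half. The camera and gripper are clear of the clamp, and the moment lever puts the contact at the fingertips. I push a little harder.

Call:
play_rows --plan '[[[0.02,-0.12,0],[0,0,0]],[[0.02,-0.13,0],[0,0,0]],[[0.02,-0.14,0],[-0.003,0,0]],[[0.02,-0.15,0],[-0.003,0,0]],[[0.025,-0.16,0],[-0.003,0,0]],[[0.025,-0.16,0],[-0.003,0,0]],[[0.025,-0.16,0],[-0.003,0,0]],[[0.025,-0.16,0],[-0.003,0,0]]]'

```text
clock: 20.5
position: [519.8, 77.5, 49.7]
tool_rot: [0.979, 1.549, -0.409]
wrist_force: [-2.0, 9.0, 0.1]
opening: -0.2
```

```bash
python3 st.py
```

```text
t 20.5 p [519.79  77.54  49.75] fix [ 0.56 33.66] tip z 35.74743262812851 F fix [-0.59  9.18] 0.11078748888553916 open -0.1759560128167773
x [ 0.02 -0.01 -1.  ] jaw [ 0.18 -0.98  0.01] q [-0.03  0.52 -0.31  2.05  0.3   0.59 -1.94]
```

About 9.2 N push minus 2.8 N slide friction leaves about 6.4 N on the stop. I hold, then ease off.

Call:
play_rows --plan '[[[0.025,-0.16,0],[0,0,0]],[[0.025,-0.16,0],[0,0,0]],[[0.025,-0.16,0],[0,0,0]],[[0.025,-0.16,0],[0,0,0]],[[0.025,-0.16,0],[-0.003,0,0]],[[0.025,-0.16,0],[-0.003,0,0]],[[0.025,-0.16,0],[-0.003,0,0]],[[0.025,-0.16,0],[-0.003,0,0]]]'

```text
clock: 21.3
position: [519.7, 77.5, 49.8]
tool_rot: [1.06, 1.55, -0.318]
wrist_force: [-1.1, 8.2, 0.2]
opening: -0.0
```

```bash
python3 st.py
```

```text
t 21.3 p [519.67  77.53  49.81] fix [ 0.44 33.68] tip z 35.810634843509675 F fix [0.22 8.27] 0.1638395878842791 open -0.04606164583352209
x [ 0.02 -0.01 -1.  ] jaw [ 0.19 -0.98  0.01] q [-0.02  0.52 -0.31  2.05  0.3   0.59 -1.92]
```

Call:
play_rows --plan '[[[-0.03,0.2,0],[0,0,-0.01]],[[-0.06,0.4,0],[0,0,-0.01]],[[-0.08,0.5,0],[0,0,-0.01]],[[0,0,2],[0,0,0]],[[0,0,4],[0,0,0]],[[0,0,4.5],[0,0,0]],[[0,0,4.5],[0,0,0]],[[0,0,4.5],[0,0,0]]]'

```text
clock: 22.1
position: [511.3, 82.0, 243.9]
tool_rot: [-0.055, 1.553, -1.473]
wrist_force: [0.7, -0.7, -0.2]
opening: -0.3
```

```bash
python3 st.py;python3 - <<'E'
from st import *
import cv2,pickle
s=sense();c=capture("wrist");c["s"]=s;pickle.dump(c,open("w4.pkl","wb"))
cv2.imwrite("pics/w4.png",cv2.resize(c["frame"],(800,600),interpolation=cv2.INTER_CUBIC)[:,:,::-1])
E
```

```text
t 22.1 p [511.35  81.97 243.9 ] fix [-7.08 39.36] tip z 229.89945674135987 F fix [ 0.56 -0.78] -0.16060180225762308 open -0.3111076091679031
x [ 0.   -0.02 -1.  ] jaw [ 0.15 -0.99  0.02] q [ 0.04  0.25 -0.39  1.91  0.13  1.01 -1.82]
```

View pics/w4.png

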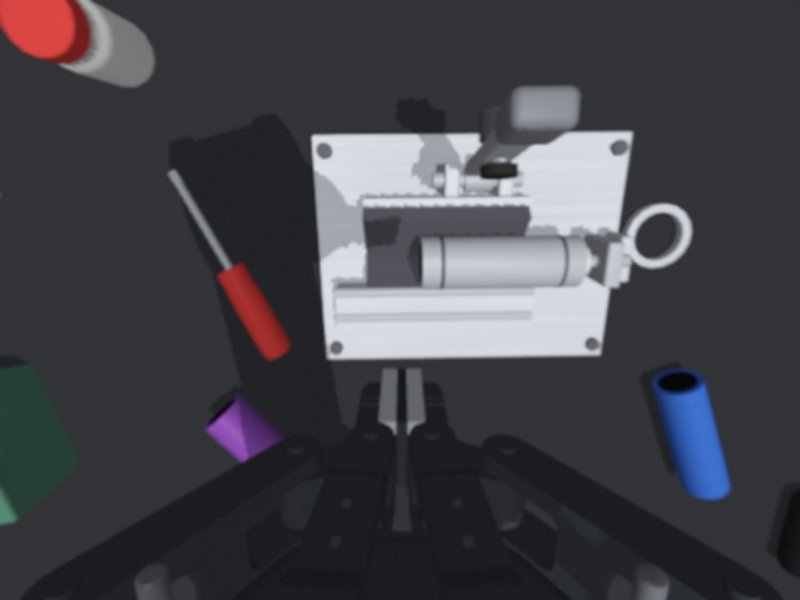

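The tube's end bears on the disc at about (595,262) and the fingers are away. The handle's end face is at about (545,107).

Run:
```python
from wr import *
at=mk("w4.pkl")
for n,p,z in [("handle front",(545,125),203),("handle back",(545,88),200),("handle L",(512,107),201),("handle R",(579,107),201),("disc",(590,262),42),("tube +y",(422,262),42),("tube -y",(586,261),42)]: print(n,*at(p,z))
```

```text
handle front [610.33  44.41] [ 84.81 -13.22]
handle back [622.56  46.63] [ 97.23 -12.94]
handle L [614.61  57.11] [91.02 -1.34]
handle R [618.22  33.18] [ 90.84 -25.53]
disc [541.17 -65.24] [  -0.64 -110.7 ]
tube +y [521.95  64.1 ] [ 0.59 20.05]
tube -y [541.48 -61.93] [   0.18 -107.48]
```

Call:
play_rows --plan '[[[1,0.2,1.5],[0.01,0,0]],[[2.5,0.1,1],[0.01,0,0]],[[2.5,-0.5,0],[0,0,0]],[[2.5,-0.8,0],[0,0,0]],[[2.5,-0.8,0],[0,0,0]],[[2.0,-0.8,0],[0,0,0]],[[0.9,-0.7,0],[0,0,0]],[[0,0,0],[0,0,0]]]'

```text
clock: 22.95
position: [659.5, 44.9, 280.7]
tool_rot: [1.361, 1.551, -0.067]
wrist_force: [-0.5, -0.2, -0.7]
opening: 0.2
```

```bash
python3 st.py
```

```text
t 22.95 p [659.45  44.91 280.69] fix [133.4 -20.4] tip z 266.6940613187397 F fix [-0.5  -0.09] -0.7081294123430723 open 0.2489729480849496
x [ 0.02 -0.   -1.  ] jaw [ 0.14 -0.99  0.  ] q [ 0.07  0.44 -0.33  1.55  0.16  1.16 -1.72]
```

Call:
play_rows --plan '[[[-0.2,0.2,-3.2],[0,0.01,0]],[[-0.3,0.2,-3.2],[0,0.01,0]],[[-0.3,0,-1.6],[0,0,0]],[[0,0,-0.6],[0,0,0]],[[0,0,0],[0,0,0]],[[0,0,0],[0,0,0]],[[0,0,0],[0,0,0]],[[0,0,0],[0,0,0]]]'

```text
clock: 23.75
position: [648.2, 50.8, 196.0]
tool_rot: [0.974, 1.568, -0.453]
wrist_force: [0.3, -0.3, 0.0]
opening: -0.0
```

```bash
python3 st.py
```

```text
t 23.75 p [648.21  50.81 196.04] fix [123.22 -12.82] tip z 182.0398486215075 F fix [ 0.27 -0.3 ] 0.042007764463480105 open -0.048461429219226644
x [ 0. -0. -1.] jaw [ 0.14 -0.99  0.  ] q [ 0.06  0.5  -0.33  1.65  0.18  1.02 -1.75]
```

Call:
play_rows --plan '[[[-0.4,-0.06,-0.5],[0,0,0]],[[-0.4,-0.06,-0.3],[0,0,0]],[[-0.4,-0.06,0],[0,0,0]],[[-0.5,-0.08,0],[0,0,0]],[[-0.5,-0.08,0],[0,0,0]],[[-0.5,-0.08,0],[0,0,0]],[[-0.5,-0.08,0],[0,0,0]],[[-0.5,-0.08,0],[0,0,0]]]'

```text
clock: 24.55
position: [615.2, 45.5, 193.1]
tool_rot: [1.499, 1.551, 0.071]
wrist_force: [5.2, 0.1, 3.1]
opening: -0.2
```

```bash
python3 st.py
```

```text
t 24.55 p [615.17  45.53 193.07] fix [ 89.76 -12.87] tip z 179.0679854171139 F fix [ 5.15 -0.69] 3.0821415207492198 open -0.17170860518219935
x [ 0.02  0.   -1.  ] jaw [ 0.14 -0.99  0.  ] q [ 0.08  0.45 -0.33  1.75  0.18  0.96 -1.75]
```

Call:
play_rows --plan '[[[-0.6,-0.1,-0.1],[0,0,0]],[[-0.6,-0.1,-0.1],[0,0,0]],[[-0.6,-0.1,-0.1],[0,0,0]],[[-0.6,-0.1,-0.1],[0,0,0]],[[-0.6,-0.1,-0.1],[0,0,0]],[[-0.6,-0.1,-0.1],[0,0,0]],[[-0.6,-0.1,-0.1],[0,0,0]],[[-0.6,-0.1,-0.1],[0,0,0]]]'

```text
clock: 25.35
position: [562.8, 36.9, 184.6]
tool_rot: [1.506, 1.55, 0.078]
wrist_force: [4.8, 1.4, -1.1]
opening: -0.1
```

```bash
python3 st.py
```

```text
t 25.35 p [562.84  36.94 184.56] fix [ 36.74 -13.17] tip z 170.56238756477515 F fix [4.95 0.64] -1.070690128151948 open -0.11201681476319444
x [ 0.02  0.   -1.  ] jaw [ 0.14 -0.99  0.  ] q [ 0.1   0.38 -0.35  1.88  0.16  0.89 -1.75]
```

Call:
play_rows --plan '[[[-0.55,-0.09,-0.1],[0,0,0]],[[-0.55,-0.09,-0.1],[0,0,0]],[[-0.5,-0.08,-0.15],[0,0,0]],[[-0.5,-0.08,-0.15],[0,0,0]],[[-0.5,-0.08,-0.2],[0,0,0]],[[-0.5,-0.08,-0.2],[0,0,0]],[[-0.45,-0.08,-0.25],[0,0,0]],[[-0.4,-0.07,-0.3],[0,0,0]]]'

```text
clock: 26.15
position: [518.7, 30.0, 168.0]
tool_rot: [1.522, 1.552, 0.094]
wrist_force: [3.3, 1.1, 1.6]
opening: -0.3
```

```bash
python3 st.py
```

```text
t 26.15 p [518.72  29.97 168.05] fix [ -7.93 -13.15] tip z 154.04641679550306 F fix [3.4  0.57] 1.6373997056998908 open -0.27867708501655525
x [ 0.02  0.   -1.  ] jaw [ 0.14 -0.99  0.  ] q [ 0.12  0.33 -0.35  1.99  0.16  0.82 -1.75]
```

Call:
play_rows --plan '[[[-0.4,-0.06,-0.3],[0,0,0]],[[-0.4,-0.06,-0.35],[0,0,0]],[[-0.4,-0.06,-0.4],[0,0,0]],[[-0.35,-0.06,-0.4],[0,0,0]],[[-0.35,-0.06,-0.4],[0,0,0]],[[-0.3,-0.05,-0.45],[0,0,0]],[[-0.3,-0.05,-0.45],[0,0,0]],[[-0.25,-0.04,-0.45],[0,0,0]]]'

```text
clock: 26.95
position: [488.5, 25.1, 133.5]
tool_rot: [1.509, 1.553, 0.081]
wrist_force: [2.9, -0.2, 1.9]
opening: 0.0
```

```bash
python3 st.py
```

```text
t 26.95 p [488.48  25.05 133.49] fix [-38.57 -13.28] tip z 119.49327299152813 F fix [ 2.86 -0.63] 1.899391390151268 open 0.00434072576487304
x [ 0.02  0.   -1.  ] jaw [ 0.14 -0.99  0.  ] q [ 0.12  0.34 -0.35  2.09  0.18  0.72 -1.77]
```

Call:
play_rows --plan '[[[-0.25,-0.04,-0.4],[0,0,0]],[[-0.2,-0.04,-0.4],[0,0,0]],[[-0.2,-0.03,-0.4],[0,0,0]],[[-0.2,-0.03,-0.4],[0,0,0]],[[-0.15,-0.03,-0.4],[0,0,0]],[[-0.1,-0.02,-0.4],[0,0,0]],[[-0.1,-0.02,-0.3],[0,0,0]],[[0,0,-0.2],[0,0,0]]]'

```text
clock: 27.75
position: [473.9, 22.5, 101.2]
tool_rot: [1.48, 1.556, 0.052]
wrist_force: [0.5, 0.1, 3.2]
opening: -0.2
```

```bash
python3 st.py
```

```text
t 27.75 p [473.92  22.48 101.25] fix [-53.35 -13.55] tip z 87.24548530273054 F fix [0.48 0.06] 3.2410406629247754 open -0.18091946058254377
x [ 0.02  0.   -1.  ] jaw [ 0.14 -0.99  0.  ] q [ 0.1   0.37 -0.34  2.14  0.21  0.64 -1.8 ]
```

Call:
play_rows --plan '[[[0,0,-0.1],[0,0,0]],[[0,0,-0.1],[0,0,0]],[[0,0,-0.1],[0,0,0]],[[0,0,-0.1],[0,0,0]],[[0,0,-0.1],[0,0,0]],[[0,0,-0.1],[0,0,0]],[[0,0,-0.1],[0,0,0]],[[0,0,-0.1],[0,0,0]]]'

```text
clock: 28.55
position: [473.0, 22.3, 93.8]
tool_rot: [1.387, 1.558, -0.042]
wrist_force: [-5.4, -0.4, 24.7]
opening: -0.1
```

```bash
python3 st.py
```

```text
t 28.55 p [473.02  22.33  93.77] fix [-54.26 -13.55] tip z 79.76739366585731 F fix [-5.39  0.46] 24.748931994389192 open -0.12280999226047537
x [ 0.01 -0.   -1.  ] jaw [ 0.14 -0.99  0.  ] q [ 0.1   0.38 -0.33  2.14  0.21  0.63 -1.81]
```

It's home: the force rose to 25 N with the tip at 79.8 mm. I retreat straight up.

Call:
play_rows --plan '[[[0,0,0.1],[0,0,0]],[[0,0,0.3],[0,0,0]],[[0,0,1],[0,0,0]],[[0,0,3],[0,0,0]],[[0,0,4],[0,0,0]],[[-1,0,4],[0,0,0]],[[-1,0,3],[0,0,0]],[[0,0,0],[0,0,0]]]'

```text
clock: 29.35
position: [445.8, 21.5, 252.8]
tool_rot: [0.279, 1.569, -1.149]
wrist_force: [-0.2, -0.8, 0.3]
opening: 0.1
```

```bash
python3 st.py;python3 - <<'E'
from st import *
import cv2,pickle
s=sense();w=capture("wrist");w["s"]=s;pickle.dump(w,open("w5.pkl","wb"))
sc=capture("scene")["frame"][150:265,205:335]
a=cv2.resize(sc,(400,354),interpolation=cv2.INTER_CUBIC);b=cv2.resize(w["frame"],(400,300));b=np.vstack([b,np.zeros((54,400,3),np.uint8)])
cv2.imwrite("pics/l4.png",np.hstack([a,b])[:,:,::-1])
E
```

```text
t 29.35 p [445.84  21.47 252.76] fix [-81.24 -10.15] tip z 238.76421812941453 F fix [-0.3  -0.81] 0.32054090925678697 open 0.07549445415427072
x [ 0. -0. -1.] jaw [ 0.14 -0.99  0.  ] q [ 0.18  0.11 -0.39  2.05  0.05  0.99 -1.67]
```

View pics/l4.png

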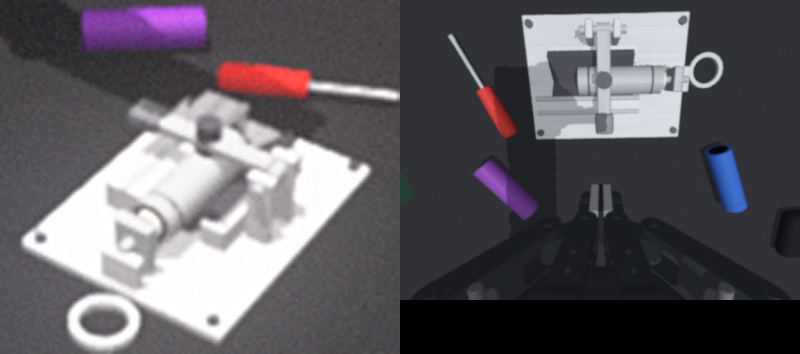

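The clamp lies level over the tube (handle at right half (604,122)), the tube's end touches the disc (left half (150,222)), and the ring and screwdriver haven't moved. I hand in.

```bash
python3 -c "
from cell import *
print(finish_job())"
```

```text
the job is handed in; nothing more can be done
None
```

I handed the job in at about 29 s on the robot's clock. All three steps were carried out, but no verdict came back.

- **Rolling:** The tube was pushed and rubbed upwards over the ridge with two fingers. It rolled into the vee by itself; the later pictures show it seated on the centre line, with the fingers clear.
- **End stop:** I slid it endwise against about 2.8 N of friction. It was then held against the disc for about 1 s with a push of 8–9 N, so about 5.5–6.5 N on the stop. That is an estimate from the wrist force less the sliding friction, with readings that vary by about 1 N. Before that it leaned on the disc more lightly for a few seconds.
- **Clamp:** The arm was swung over with about 3–6 N. The last press rose to about 25 N on the built-in stop, firmer than the "gently" asked for but under the 35 N limit. The fingertips stood at 79.8 mm, against 80 mm for closed.

**Last checks:** The final picture shows the clamp level over the tube, the tube's end touching the disc, and the ring and screwdriver in place. The vials and stub were outside that view, but nothing passed near them. I could not measure the contact forces left after letting go (over 0.4 N at the stop, over 2 N at the pad). They rest on the picture and the spring data. I viewed 11 pictures, one over the budget of 10.

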